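Clear the spent casting trees off the clipping plate and tip them into the scrap tub

ROBOT

A 6-joint arm with a two-finger parallel gripper is mounted at the origin on a cart in front of the work surface, level with it; the furniture and walls round the work are solid. World frame = base frame: x ahead of the robot, y to its left, z up, the work surface at z = 0. Lengths are in mm, angles in degrees, forces in N, time in s.
With the tool pointing down it reaches from about 350 to 850 mm from the base axis. Payload 8.1 kg.
Tool frame: the origin (TCP) lies at the very end of the fingers, on their centre line; the grasp point (between the pads) lies 19 mm behind it; z points along the fingers, y is the line along which they close (so a half turn about z gives the same grasp; the last joint's range is limited). The gripper opens to 85 mm and grips with 20 to 120 N. Pads are 22 mm wide; open, the fingers measure 114 mm over their backs; the gripper's body (76 mm by 85 mm) begins 54 mm behind the grasp point. The pads swing forward as they close: fully open they stand 13 mm farther back than shut.
Start: joints at [-80.237, 7.471, 85.268, -0, 87.261, -4.893], TCP at [151.832, -580.476, 231.292] pointing down, gripper open.
Joint ranges: [-169.43, 169.43], [-51.17, 129.36], [1.28, 143.12], [-76.62, 256.62], [0, 156.53], [-152.29, 152.29]. Speed limits (degrees/s): [136.94, 136.94, 159.86, 180, 180, 180].

INTERFACE

Orientations are given as [roll, pitch, yaw] about the fixed x, y, z axes, in that order (R = Rz(yaw) Ry(pitch) Rx(roll)).
In Python, from bench import * gives the robot as it stands.
- The arm moves only by the tool play_rows, never from a script. Its argument "increments" is a list of rows, each a list of 3 entries, a list of its own where there are three numbers: the gripper's target within -1 to 1 (fully open at 1, half-way at 0, shut at -1), then the shift along the tool's x, y, z in mm, then the turn about the tool's z in rad. A call has 1 to 12 rows; each row shifts and turns the commanded pose from where the row before left it, along the tool's axes as they then stand; what a row does not reach is not made up. A row lasts 1/12 s, in which the tool goes at most 41.7 mm and 7.16 degrees, less where a joint would pass 70% of its speed; a pose out of reach is approached as far as the arm can. A call is refused whole if a number of a shift passes 41.7 or a number of a turn 0.125, either way. A call with a gripper value outside its range is refused whole. The fingers move at their own pace and stop on an object; "force" is the grip in N (left out, the last holds). Time passes only in rows, so rows that do not move let the fingers close. It gives the time, the measured TCP pose, the force, the opening and the grip force at its end, in the units of the state.
- sense(): the state, without advancing time (a new reading comes with each control period).
- snapshot(name): name is "scene" or "top" or "wrist"; returns a dict with "color" (400x640x3 uint8, red, green, blue), "intrinsics" (3x3 intrinsics, pixels), "world_from_camera" (4x4, takes a point from camera to world coordinates). Camera axes: x right, y down, z forward; pixel columns grow to the right and rows downward; lengths in mm; the calibration is good to about 2 mm. The wrist camera is an equidistant fisheye: a pixel r from the principal point sees the ray r / f radians off the axis. A picture is of the moment at which its call begins. There is no depth.
- hand_in(): hands the job in; it is judged then, once.
Trained networks look in a picture, given as the dict that the camera call returned (one of the last four; its "shot" number tells which), for a name from the list of things; names that differ only in an ending like _2 or _b are one class to them, and where a whole thing is asked for, a point or a joint stands for the part that bears it (a point fixed in the world has none). Each returns a list of dicts, best first, with "p" (0 to 1); they miss things now and then, are a little off and sometimes report something else, mostly with a low value. They report only what shows in the picture. A call takes as long as a camera call.
- find_in(query, picture): "xyz" ([x, y, z] in mm, in the coordinates of the camera as it stood for that picture, good to about 4 mm: the middle of the surface that is visible of it).
- regions_of(query, picture): "mask" (400x640 bool, what is visible of it).
- pinpoint(query, picture): "xyz" ([x, y, z] in mm, in the coordinates of the camera as it stood for that picture, good to about 4 mm: a listed point, or the origin of a listed thing).
The state is a dict: "time": time; "joint_pos": joint angles; "qd": joint speeds; "joint_efforts": joint torques, N m; "tool_pos": TCP position; "tcp_rot": TCP orientation; "ft_force": force on the tool from outside, world axes, zero at the start; "wrist_torque": the same for the moment, N m; "finger_gap": finger opening in mm; "grip_force": force on a finger pad.
Only numpy, scipy, OpenCV 4.12 (cv2) and the standard library are available. Lean on these libraries where they do the work, as an engineer would, in place of code of your own. Each camera call takes 0.05 s, during which the arm holds its last target. There are 200 camera calls.

TASK

The castings have been clipped off, and the spent brass trees on the steel plate must go into the white scrap tub for remelting. First take the side cutter out of the tipping tray and lay it in the wooden tool tray; then use the scraper block to wipe every tree off the plate's open front edge into the tipping tray (they are sharp: never touch them with the fingers) and stand the scraper upright again at the back of the plate. With all the trees in the tray, lift it by its handle until they have all slid into the tub, and lower it gently, without letting it drop, until it lies flat again; leave the things standing around the work where they are.

Things in the scene. Friction and masses are not known exactly. Their poses are not given: they have to be found in the camera images.
- stand: Clearing stand: grey steel frame with a steel plate and a hinged tray, fixed to the bench; its place and yaw vary. Origin on the bench under the stand, x towards the back of the plate, y towards the scrap tub, z up. The tipping tray lies just in front of (-x) and below the plate, the tub beside the tray at +y.
- plate_mid (a point): Middle of the steel plate's top face, 98 mm above the bench, axes as the stand's, 62 mm behind its origin. Free area: x -70 to +65 mm, y -76 to +76 mm from here. Rims 14 mm high at both sides and at the back; the front edge (-x), towards the tipping tray, is open. The scraper's place is the back strip, about x = +42 mm from here.
- tip_tray (a joint): Hinge of the tipping tray: 0 when it lies flat on its rests, grows as the handle end is lifted, at most 1.15 rad. The tray (0.5 kg) falls back by itself when let go, with little damping; brass slides down it from about 0.5 to 0.7 rad on.
- tray_floor (a point): Middle of the tipping tray's floor (top face), turning with the tray; flat, its axes are the stand's and the floor is 68 mm above the bench, 30 mm below the plate. Aluminium, inside 100 mm along x, 196 mm along y; walls above the floor: front and plate side 27, handle end (-y) 35 mm; open at +y, the mouth over the tub.
- tray_handle (a point): Middle of the tray handle's grip: a black round sleeve 13 mm thick and 60 mm long, lying along the stand's x, on a U of 8 mm rod. When the tray is flat it is 80 mm above the bench and 38 mm clear of the tray's end wall on the -y side; it moves with the tray.
- tray_hinge (a point): Point on the tray's hinge axis, midway across the mouth; the axis is the stand's x. The handle's grip is 236 mm from it.
- scrap_tub: White open tub, rim 124 x 85 mm, 59 mm high, standing loose under the tray's mouth. Origin in the middle of its underside, its long side along its own y (which runs across the stand, along the stand's x line).
- tool_tray: Wooden tool tray, the top of a little bench chest standing beside the plate; fixed. 140 mm (x) by 100 mm (y), walls 5 mm; the tray floor is 75 mm and its rim 88 mm above the bench. Origin on the bench, in the middle of the underside of the chest. Empty at the start.
- side_cutter: Side cutting pliers, 36 x 125 x 13 mm, lying flat, 0.09 kg. Origin in the middle of the underside; y runs along it, red handles at +y, jaws at -y. About 30 mm wide where the handles meet (y = 0), 36 mm at the handles, 18 mm at the jaws.
- scraper: Scraper block: beech block on a steel foot 125 mm (y) by 28 mm (x) by 28 mm high, with an upright wooden handle 28 mm (x) by 24 mm (y) in its middle from 28 to 72 mm above the foot's underside; 0.25 kg. Origin in the middle of the underside, z up. It starts standing at the back of the plate.
- tree_1: Spent brass casting tree, 60 mm long, 24 mm thick, 0.08 kg: a stem along its y with a cone button 24 mm across at the -y end and clipped stubs near the +y end. Origin on the stem's axis at mid length, 12 mm above what it lies on. Two to four are present.
- tree_2: Spent brass casting tree, 60 mm long, 24 mm thick, 0.08 kg: a stem along its y with a cone button 24 mm across at the -y end and clipped stubs near the +y end. Origin on the stem's axis at mid length, 12 mm above what it lies on. Two to four are present.
- tree_3: Spent brass casting tree, 60 mm long, 24 mm thick, 0.08 kg: a stem along its y with a cone button 24 mm across at the -y end and clipped stubs near the +y end. Origin on the stem's axis at mid length, 12 mm above what it lies on. Two to four are present.
- tree_4: Spent brass casting tree, 60 mm long, 24 mm thick, 0.08 kg: a stem along its y with a cone button 24 mm across at the -y end and clipped stubs near the +y end. Origin on the stem's axis at mid length, 12 mm above what it lies on. Two to four are present.
- powder_bottle: White talc bottle, 57 x 69 x 159 mm, standing to the right of the stand; leave it. Origin in the middle of its underside.
- glue_bottle: Small glue bottle, 29 mm across, 79 mm high, standing left of the tub; leave it. Origin in the middle of its underside.
- tape_roll: Roll of masking tape, 72 mm across, 18 mm high, lying to the right; leave it. Origin in the middle of its underside.

How it is judged (in metres and radians):
On the way, in this order (a step that is already met when the one before it is completed fails the run):
1. the side cutter lies in the wooden tool tray (x of side_cutter in the frame of tool_tray between -0.045 and 0.045 m and y of side_cutter in the frame of tool_tray between -0.042 and 0.042 m and z of side_cutter in the frame of tool_tray between 0.065 and 0.11 m), for 0.2 s.
2. all the trees lie in the tipping tray, which is flat, and the scraper stands again at the back of the plate (x of tree_1 in the frame of tray_floor between -0.056 and 0.056 m and y of tree_1 in the frame of tray_floor between -0.1 and 0.107 m and z of tree_1 in the frame of tray_floor between 0 and 0.05 m and x of tree_2 in the frame of tray_floor between -0.056 and 0.056 m and y of tree_2 in the frame of tray_floor between -0.1 and 0.107 m and z of tree_2 in the frame of tray_floor between 0 and 0.05 m and x of tree_3 in the frame of tray_floor between -0.056 and 0.056 m and y of tree_3 in the frame of tray_floor between -0.1 and 0.107 m and z of tree_3 in the frame of tray_floor between 0 and 0.05 m and x of tree_4 in the frame of tray_floor between -0.056 and 0.056 m and y of tree_4 in the frame of tray_floor between -0.1 and 0.107 m and z of tree_4 in the frame of tray_floor between 0 and 0.05 m and x of scraper in the frame of stand between 0.072 and 0.125 m and y of scraper in the frame of stand between -0.05 and 0.05 m and z of scraper in the frame of stand between 0.09 and 0.107 m and angle between scraper's own z axis and vertical below 0.1 rad and value of joint tip_tray below 0.05 rad), for 0.2 s.
3. with the tray tipped up, all the trees have slid into the scrap tub (x of tree_1 in the frame of scrap_tub between -0.045 and 0.045 m and y of tree_1 in the frame of scrap_tub between -0.063 and 0.063 m and z of tree_1 in the frame of scrap_tub between 0 and 0.068 m and x of tree_2 in the frame of scrap_tub between -0.045 and 0.045 m and y of tree_2 in the frame of scrap_tub between -0.063 and 0.063 m and z of tree_2 in the frame of scrap_tub between 0 and 0.068 m and x of tree_3 in the frame of scrap_tub between -0.045 and 0.045 m and y of tree_3 in the frame of scrap_tub between -0.063 and 0.063 m and z of tree_3 in the frame of scrap_tub between 0 and 0.068 m and x of tree_4 in the frame of scrap_tub between -0.045 and 0.045 m and y of tree_4 in the frame of scrap_tub between -0.063 and 0.063 m and z of tree_4 in the frame of scrap_tub between 0 and 0.068 m and value of joint tip_tray above 0.3 rad), for 0.2 s.
At the end, for the whole second after the job is handed in: All trees in the tub (centre inside the rim, under 68 mm up), tray flat within 0.03 rad, side cutter in the wooden tool tray, scraper upright within 0.1 rad on the back strip of the plate (centre 72 to 125 mm behind the stand origin, within 50 mm of the middle line), cutter and scraper at rest (all of step 1 and x of tree_1 in the frame of scrap_tub between -0.045 and 0.045 m and y of tree_1 in the frame of scrap_tub between -0.063 and 0.063 m and z of tree_1 in the frame of scrap_tub between 0 and 0.068 m and x of tree_2 in the frame of scrap_tub between -0.045 and 0.045 m and y of tree_2 in the frame of scrap_tub between -0.063 and 0.063 m and z of tree_2 in the frame of scrap_tub between 0 and 0.068 m and x of tree_3 in the frame of scrap_tub between -0.045 and 0.045 m and y of tree_3 in the frame of scrap_tub between -0.063 and 0.063 m and z of tree_3 in the frame of scrap_tub between 0 and 0.068 m and x of tree_4 in the frame of scrap_tub between -0.045 and 0.045 m and y of tree_4 in the frame of scrap_tub between -0.063 and 0.063 m and z of tree_4 in the frame of scrap_tub between 0 and 0.068 m and x of scraper in the frame of stand between 0.072 and 0.125 m and y of scraper in the frame of stand between -0.05 and 0.05 m and z of scraper in the frame of stand between 0.09 and 0.107 m and angle between scraper's own z axis and vertical below 0.1 rad and value of joint tip_tray below 0.03 rad and linear speed of each of side_cutter, scraper below 0.02 m/s); the robot touches nothing.
It fails at once if a tree touched with the fingers (contact force between the fingers and tree_1 above 1.5 N or contact force between the fingers and tree_2 above 1.5 N or contact force between the fingers and tree_3 above 1.5 N or contact force between the fingers and tree_4 above 1.5 N).
It fails at once if the tray dropped onto its rests (it comes down faster than 2.5 rad/s in the last 0.1 rad) (value of joint tip_tray below 0.1 rad and velocity of joint tip_tray below -2.5 rad/s).
It fails at once if the talc bottle, glue bottle or tape roll moved by more than 3 cm (distance of any of powder_bottle, glue_bottle, tape_roll from where it was at the start of the episode above 0.03 m).
Of tree_1, tree_2, tree_3, tree_4 only 2 to 4 are there at a start; the rules pass over those that are not, and their reading is None.
At some moment in a run one of tree_1, tree_2, tree_3, tree_4 may be knocked a few centimetres aside while the robot is not near it.
It also fails if it takes over 176 s, if anything falls off the work surface, if the arm or the gripper's body presses on something with over 40 N, if the wrist force passes 120 N, or if a joint passes its speed limit or range.

## Working session

There is one attempt and no reset: what is moved stays moved. The work goes in short steps, Python scripts to look and compute and a tool call to move; the robot and the scene stay as the last step left them, time stands still between calls to the robot, and variables do not carry over. Pictures are saved under pics/ and viewed, at most 14 in all, crops included, and the job is handed in when it is done.

Besides the shell and the picture viewer there is one more tool, called after ">>>" as name(argument=value, ...) on one line, values as JSON. play_rows: Moves the arm, as the interface text tells. Its arguments: {"type":"object","properties":{"increments":{"type":"array","items":{"type":"array"}},"force":{"type":"number"}},"required":["increments"]}

```bash
mkdir -p pics
cat > h.py <<'E'
from bench import *
import numpy as np, cv2
from scipy.spatial.transform import Rotation as R
def w(pic,p):
    T=np.array(pic["world_from_camera"]); return (T@np.r_[p,1])[:3]
def pp(q,pic,n=1,f=pinpoint):
    r=f(q,pic)[:n]
    return [(np.round(w(pic,d["xyz"]),0).tolist(),round(d["p"],2)) for d in r]
def save(pic,name): cv2.imwrite("pics/"+name,cv2.cvtColor(pic["color"],cv2.COLOR_RGB2BGR))
def st():
    s=sense(); print(s["time"],np.round(s["tool_pos"],1),np.round(s["tcp_rot"],1),np.round(s["ft_force"],1),s["finger_gap"],s["grip_force"])
E
python3 - <<'E'
from h import *
st()
N=["stand","plate_mid","tray_floor","tray_handle","tray_hinge","scrap_tub","tool_tray","side_cutter","scraper","powder_bottle","glue_bottle","tape_roll"]
for c in["scene","top"]:
    p=snapshot(c); save(p,c+"0.png"); print(c,np.round(p["world_from_camera"],2).tolist())
    for n in N: print(n,pp(n,p))
    print(pp("tree_1",p,5))
E
```

```text
0.0 [ 151.8 -579.9  230.3] [-179.9   -0.    14.7] [0.4 0.6 0.4] 85.52979617476491 0.0
scene [[-0.47, -0.67, 0.57, -137.01], [-0.88, 0.35, -0.31, 527.07], [0.01, -0.65, -0.76, 880.41], [0.0, 0.0, 0.0, 1.0]]
stand [([483.0, 287.0, 4.0], 0.68)]
plate_mid [([543.0, 287.0, 99.0], 0.55)]
tray_floor [([415.0, 268.0, 60.0], 0.97)]
tray_handle [([445.0, 132.0, 84.0], 0.7)]
tray_hinge [([406.0, 362.0, 64.0], 0.93)]
scrap_tub [([401.0, 408.0, -2.0], 0.64)]
tool_tray []
side_cutter [([416.0, 265.0, 67.0], 0.62)]
scraper [([582.0, 304.0, 98.0], 0.67)]
powder_bottle [([437.0, -80.0, -4.0], 0.55)]
glue_bottle [([356.0, 542.0, -1.0], 0.53)]
tape_roll [([361.0, -119.0, 1.0], 0.59)]
[([501.0, 242.0, 108.0], 0.58), ([493.0, 321.0, 109.0], 0.45), ([537.0, 324.0, 108.0], 0.44), ([416.0, 263.0, 66.0], 0.39)]
top [[-0.02, -1.0, 0.09, 342.12], [-1.0, 0.02, -0.01, 220.88], [0.01, -0.09, -1.0, 1583.9], [0.0, 0.0, 0.0, 1.0]]
stand [([483.0, 279.0, -2.0], 0.8)]
plate_mid [([422.0, 267.0, 69.0], 0.71)]
tray_floor [([422.0, 269.0, 63.0], 0.58)]
tray_handle [([452.0, 131.0, 77.0], 0.84)]
tray_hinge [([411.0, 367.0, 64.0], 0.62)]
scrap_tub [([406.0, 408.0, -4.0], 0.71)]
tool_tray [([536.0, 438.0, 3.0], 0.6)]
side_cutter [([420.0, 267.0, 67.0], 0.54)]
scraper [([585.0, 304.0, 93.0], 0.93)]
powder_bottle [([435.0, -80.0, -2.0], 0.88)]
glue_bottle [([354.0, 547.0, -2.0], 0.65)]
tape_roll [([364.0, -118.0, -4.0], 0.74)]
[([491.0, 323.0, 106.0], 0.62), ([540.0, 328.0, 111.0], 0.52), ([502.0, 241.0, 109.0], 0.4)]
```

View pics/scene0.png

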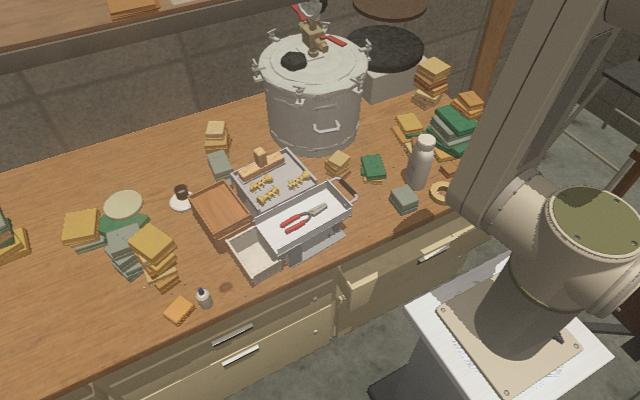

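View pics/top0.png

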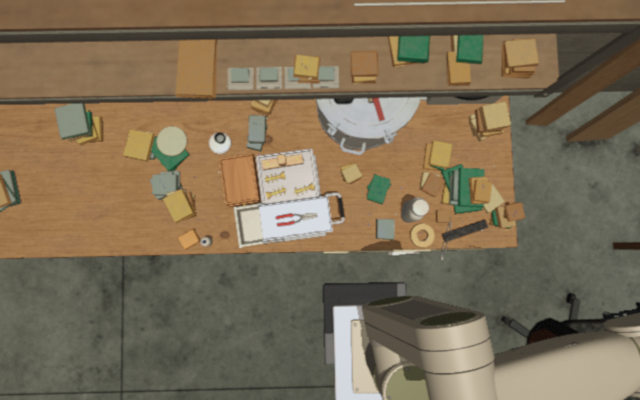

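The scene shows three trees on the plate, the cutter in the tipping tray near (420,267), handles towards the tub, the tub and wooden tray on the left. I'm flying above the cutter for a close look.

>>> play_rows(increments=[[0,[31,-21,0],0],[0,[31,-21,0],0],[0,[31,-21,0],0],[0,[31,-21,0],0],[0,[31,-21,0],0],[0,[31,-21,0],0],[0,[31,-21,0],0],[0,[31,-21,0],0],[0,[31,-21,0],0],[0,[31,-21,0],0],[0,[11,-36,0],0],[0,[11,-36,0],0]])

```text
time: 2.4
tool_pos: [402.3, -222.0, 231.1]
tcp_rot: [-180.0, 0.0, 14.7]
ft_force: [0.1, 0.6, 0.0]
finger_gap: 42.6
grip_force: 0.0
```

>>> play_rows(increments=[[0,[11,-36,0],0],[0,[11,-36,0],0],[0,[11,-36,0],0],[0,[11,-36,0],0],[0,[11,-36,0],0],[0,[11,-36,0],0],[0,[11,-36,0],0],[0,[11,-36,0],0],[0,[11,-36,0],0],[0,[11,-36,0],0],[0,[11,-36,0],0],[0,[11,-36,0],0]])

```text
time: 3.4
tool_pos: [419.8, 229.8, 231.6]
tcp_rot: [-180.0, -0.1, 14.7]
ft_force: [1.2, -0.2, 1.2]
finger_gap: 42.9
grip_force: 0.0
```

>>> play_rows(increments=[[0,[11,-36,0],0],[0,[0,0,0],-0.12],[0,[0,0,0],-0.12],[0,[0,0,0],-0.12],[0,[0,0,0],-0.12],[0,[0,0,0],-0.12],[0,[0,0,0],-0.12],[0,[0,0,0],-0.12],[0,[0,0,0],-0.12],[0,[0,0,0],-0.12],[0,[0,0,0],-0.12],[0,[0,0,0],-0.12]])

```text
time: 4.4
tool_pos: [421.6, 265.3, 231.4]
tcp_rot: [180.0, -0.0, 90.6]
ft_force: [-0.8, 0.1, 0.3]
finger_gap: 43.2
grip_force: 0.0
```

```bash
cat >> h.py <<'E'
def go(x,y,z,yaw=None):
    "tool-axis shift to a target (pointing down), then turn in rad"
    s=sense(); d=R.from_euler("xyz",s["tcp_rot"],degrees=True).inv().apply(np.r_[x,y,z]-s["tool_pos"])
    t=0 if yaw is None else (s["tcp_rot"][2]-yaw+180)%360-180
    print("shift",np.round(d,1),"turn",round(float(np.radians(t)),3))
def axis(pic,q,z):
    "mask of q projected on plane z: centre and long-axis direction (pinhole top/scene or fisheye wrist)"
    m=regions_of(q,pic)[0]["mask"]; v,u=np.nonzero(m); P=ray(pic,u,v,z)
    c,(sz),a=cv2.minAreaRect(P.astype(np.float32)); dx=np.linalg.svd(P-P.mean(0),full_matrices=False)[2][0]
    print(q,"rect",np.round(c),np.round(sz),round(a,1),"axis deg",round(float(np.degrees(np.arctan2(dx[1],dx[0])))%180,1),"mean",np.round(P.mean(0)))
def ray(pic,u,v,z):
    K=np.array(pic["intrinsics"]); T=np.array(pic["world_from_camera"])
    x=(u-K[0,2])/K[0,0]; y=(v-K[1,2])/K[1,1]
    if pic.get("wr"):
        r=np.hypot(x,y)+1e-9; d=np.c_[x/r*np.sin(r),y/r*np.sin(r),np.cos(r)]
    else: d=np.c_[x,y,np.ones_like(x,dtype=float)]
    d=d@T[:3,:3].T; k=(z-T[2,3])/d[:,2]; return (T[:3,3]+d*k[:,None])[:,:2]
E
python3 - <<'E'
from h import *
st()
p=snapshot("wrist"); p["wr"]=1; save(p,"w1.png")
for n in ["side_cutter","tray_floor","tray_handle","tray_hinge","plate_mid","stand","tool_tray","scrap_tub","scraper"]: print(n,pp(n,p))
print(pp("tree_1",p,5))
axis(p,"side_cutter",75)
go(419,266,100,100)
E
```

```text
4.4 [421.6 265.3 231.4] [180.   -0.   90.6] [-0.8  0.1  0.3] 43.15721168481495 0.0
side_cutter [([417.0, 264.0, 71.0], 0.77)]
tray_floor [([418.0, 268.0, 71.0], 0.8)]
tray_handle [([447.0, 133.0, 78.0], 0.97)]
tray_hinge [([408.0, 364.0, 66.0], 0.64)]
plate_mid []
stand []
tool_tray [([541.0, 435.0, -0.0], 0.81)]
scrap_tub [([402.0, 406.0, 0.0], 0.76)]
scraper [([581.0, 303.0, 96.0], 0.61)]
[([497.0, 244.0, 106.0], 0.78), ([492.0, 322.0, 107.0], 0.73), ([539.0, 326.0, 114.0], 0.62)]
side_cutter rect [420. 264.] [ 37. 126.] 8.1 axis deg 97.9 mean [418. 274.]
shift [  0.7  -2.6 131.3] turn -0.17
```

View pics/w1.png

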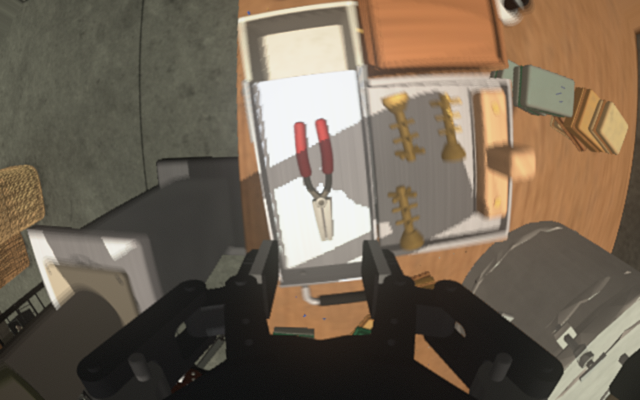

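>>> play_rows(increments=[[0.2,[0.5,-3.5,20],-0.12],[0.2,[0,0,35],-0.01],[0.2,[0,0,35],0],[0.2,[0,0,35],0],[0.2,[0,0,20],0],[0.2,[0,0,15],0],[0.2,[0,0,0],0],[-1,[0,0,0],0],[-1,[0,0,0],0],[-1,[0,0,0],0],[-1,[0,0,0],0],[-1,[0,0,0],0]], force=40)

```text
time: 6.0
tool_pos: [419.0, 266.2, 72.6]
tcp_rot: [179.9, -0.0, 97.7]
ft_force: [0.3, -0.4, 2.4]
finger_gap: 31.7
grip_force: 39.9
```

>>> play_rows(increments=[[-1,[0,0,0],0],[-1,[0,0,0],0],[-1,[0,0,-15],0],[-1,[0,0,-30],0],[-1,[0,0,-30],0],[-1,[0,0,-30],0]])

```text
time: 6.5
tool_pos: [417.3, 265.4, 176.8]
tcp_rot: [-179.9, 0.0, 97.7]
ft_force: [0.6, 0.2, -1.9]
finger_gap: 31.7
grip_force: 40.3
```

Run:
```python
from h import *
st()
p=snapshot("wrist"); p["wr"]=1; save(p,"w2.png")
for n in ["side_cutter","tool_tray"]: print(n,pp(n,p))
print(pp("side_cutter",snapshot("scene")))
axis(p,"tool_tray",88)
axis(p,"side_cutter",155)
t=snapshot("top");axis(t,"tool_tray",88); axis(t,"scrap_tub",59)
```

```text
6.5 [417.3 265.4 176.8] [-179.9    0.    97.7] [ 0.6  0.2 -1.9] 31.70337216311057 40.340012311935425
side_cutter [([411.0, 260.0, 170.0], 0.71)]
tool_tray [([542.0, 435.0, 1.0], 0.89)]
[([417.0, 266.0, 175.0], 0.75)]Traceback (most recent call last):
  File "<stdin>", line 6, in <module>
  File "h.py", line 19, in axis
    m=regions_of(q,pic)[0]["mask"]; v,u=np.nonzero(m); P=ray(pic,u,v,z)
      ~~~~~~~~~~~~~~~~~^^^
IndexError: list index out of range
```

View pics/w2.png

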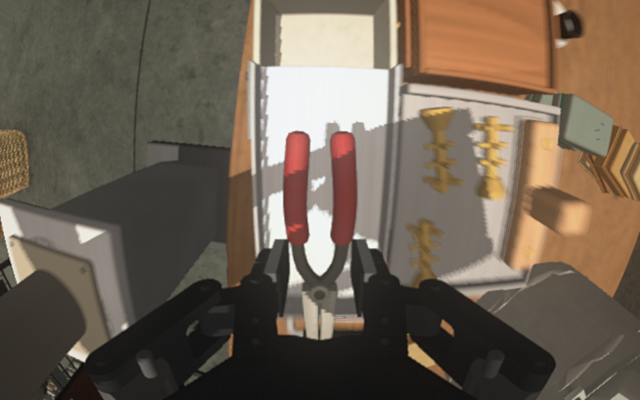

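>>> play_rows(increments=[[-1,[25,24,0],0],[-1,[25,24,0],0],[-1,[25,24,0],0],[-1,[25,24,0],0],[-1,[25,24,0],0],[-1,[28,26,0],0],[-1,[0,0,0],0.12],[-1,[0,0,0],0.12],[-1,[0,0,0],0.12],[-1,[0,0,0],0.12],[-1,[0,0,0],0.12],[-1,[0,0,0],0.12]])

```text
time: 7.8
tool_pos: [541.1, 436.3, 173.1]
tcp_rot: [-179.9, 0.2, 56.1]
ft_force: [-0.2, 0.1, -1.3]
finger_gap: 31.5
grip_force: 40.4
```

>>> play_rows(increments=[[-1,[0,0,0],0.12],[-1,[0,0,0],0.12],[-1,[0,0,0],0.12],[-1,[0,0,0],0]])

```text
time: 8.13
tool_pos: [541.1, 436.3, 173.4]
tcp_rot: [-180.0, 0.2, 35.5]
ft_force: [0.5, -0.4, -0.7]
finger_gap: 31.7
grip_force: 40.4
```

Run:
```python
from h import *
st()
p=snapshot("wrist"); p["wr"]=1; save(p,"w3.png")
for n in ["side_cutter","tool_tray"]: print(n,pp(n,p))
s=snapshot("scene"); save(s,"s3.png"); print(pp("side_cutter",s),pp("tool_tray",s))
for q,z in (("tool_tray",88),("scrap_tub",59)):
    for c in (p,snapshot("top")):
        try: axis(c,q,z)
        except Exception as e: print(q,e)
```

```text
8.1333 [541.1 436.3 173.4] [-180.     0.2   35.5] [ 0.5 -0.4 -0.7] 31.708964028887948 40.380772948265076
side_cutter [([538.0, 434.0, 168.0], 0.71)]
tool_tray [([540.0, 435.0, 1.0], 0.96)]
[([539.0, 435.0, 170.0], 0.51)] [([541.0, 435.0, 1.0], 0.59)]
tool_tray rect [540. 435.] [140. 100.] 7.6 axis deg 168.3 mean [552. 440.]
tool_tray rect [532. 430.] [144. 107.] 8.4 axis deg 133.9 mean [505. 425.]
scrap_tub rect [407. 404.] [113.  72.] 19.2 axis deg 47.8 mean [424. 393.]
scrap_tub rect [433. 411.] [61. 77.] 9.0 axis deg 118.2 mean [437. 417.]
```

View pics/w3.png

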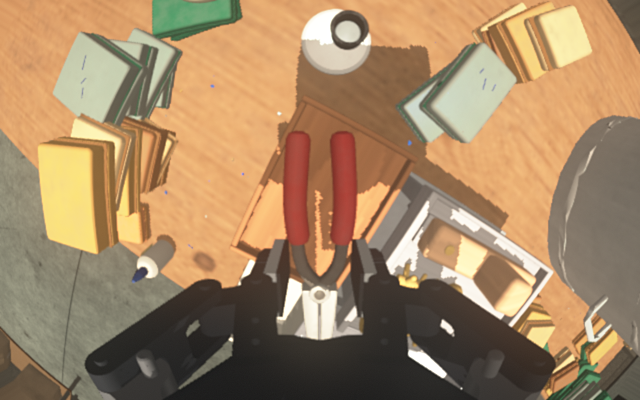

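>>> play_rows(increments=[[-1,[1,0,25],0],[-1,[0,0,30],0],[-1,[0,0,20],0],[-1,[0,0,10],0],[-1,[0,0,6],0],[-1,[0,0,0],0],[-1,[0,0,0],0]])

```text
time: 9.32
tool_pos: [542.2, 436.9, 85.6]
tcp_rot: [180.0, 0.2, 35.9]
ft_force: [-7.4, -6.0, -0.4]
finger_gap: 31.5
grip_force: 41.6
```

Run:
```python
from h import *
st()
```

```text
9.3167 [542.2 436.9  85.6] [180.    0.2  35.9] [-7.4 -6.  -0.4] 31.549312568888716 41.59915030002594
```

>>> play_rows(increments=[[-1,[-2,0,0],0],[-1,[0,0,0],0],[-1,[0,0,0],0]])

```text
time: 9.57
tool_pos: [541.9, 436.7, 86.9]
tcp_rot: [180.0, -0.1, 35.9]
ft_force: [-2.6, -2.7, -0.6]
finger_gap: 31.4
grip_force: 41.3
```

>>> play_rows(increments=[[-1,[-2,0,0],0],[-1,[0,0,0],0],[-1,[0,0,1],0],[-1,[0,0,0],0]])

```text
time: 9.9
tool_pos: [540.1, 435.6, 84.6]
tcp_rot: [-180.0, -0.1, 35.9]
ft_force: [-0.2, -0.1, -0.5]
finger_gap: 31.5
grip_force: 40.2
```

Run:
```python
from h import *
p=snapshot("wrist"); p["wr"]=1; save(p,"w4.png"); print(pp("side_cutter",p))
```

```text
[([537.0, 432.0, 79.0], 0.66)]
```

View pics/w4.png

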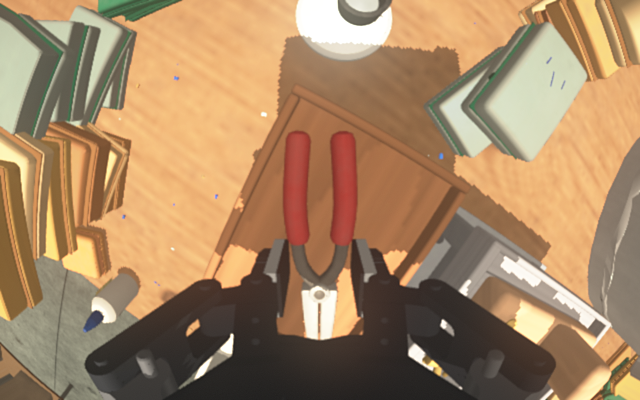

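The handles now lie inside the tray walls, without side force. Lower a little more and release.

>>> play_rows(increments=[[-1,[0,0,2],0],[-1,[0,0,2],0],[-1,[0,0,0],0],[0.1,[0,0,0],0],[0.1,[0,0,0],0],[0.1,[0,0,0],0],[0.1,[0,0,0],0],[0.1,[0,0,-10],0],[0.1,[0,0,-40],0],[0.1,[0,0,-40],0],[0.1,[0,0,-30],0]])

```text
time: 10.92
tool_pos: [540.2, 435.6, 204.5]
tcp_rot: [180.0, -0.2, 35.9]
ft_force: [1.1, 0.8, 1.5]
finger_gap: 47.1
grip_force: 0.0
```

Run:
```python
from h import *
st()
p=snapshot("wrist"); p["wr"]=1
for n in ["side_cutter","tool_tray","scraper","plate_mid"]: print(n,pp(n,p))
axis(p,"scraper",126)
print(pp("tree_1",p,4))
go(583,304,220,9)
```

```text
10.9167 [540.2 435.6 204.5] [180.   -0.2  35.9] [1.1 0.8 1.5] 47.0637311856632 0.0
side_cutter [([535.0, 432.0, 76.0], 0.69)]
tool_tray [([536.0, 436.0, 2.0], 0.65)]
scraper [([579.0, 304.0, 96.0], 0.68)]
plate_mid [([542.0, 291.0, 94.0], 0.78)]
scraper rect [577. 310.] [ 41. 133.] 7.3 axis deg 93.6 mean [581. 313.]
[([540.0, 324.0, 113.0], 0.94)]
shift [-40.9 131.7 -21.4] turn 0.469
```

>>> play_rows(increments=[[0.1,[0,0,0],0.117],[0.1,[0,0,0],0.117],[0.1,[0,0,0],0.117],[0.1,[0,0,-10],0.117],[0.1,[5,34,-10],0],[0.1,[5,34,0],0],[0.1,[5,34,0],0],[0.1,[5,34,0],0],[0.1,[0,0,0],0],[0.1,[0,0,0],0]])

```text
time: 12.1
tool_pos: [580.8, 301.9, 218.5]
tcp_rot: [180.0, 0.2, 8.9]
ft_force: [0.3, 0.2, 0.6]
finger_gap: 47.0
grip_force: 0.0
```

Run:
```python
from h import *
st()
p=snapshot("wrist"); p["wr"]=1; save(p,"w5.png")
for n in ["scraper","plate_mid","tray_floor","stand"]: print(n,pp(n,p))
try: axis(p,"scraper",126)
except Exception as e: print(e)
print(pp("tree_1",p,4))
t=snapshot("top"); s=snapshot("scene"); print(pp("scraper",t),pp("scraper",s),pp("side_cutter",s),pp("side_cutter",t))
print(pp("tree_1",t,4),pp("tree_1",s,4))
```

```text
12.1 [580.8 301.9 218.5] [180.    0.2   8.9] [0.3 0.2 0.6] 46.99421417677882 0.0
scraper [([582.0, 300.0, 99.0], 0.75)]
plate_mid [([543.0, 288.0, 97.0], 0.71)]
tray_floor [([416.0, 265.0, 72.0], 0.75)]
stand [([482.0, 283.0, 1.0], 0.9)]
scraper rect [577. 302.] [ 50. 121.] 8.5 axis deg 98.1 mean [583. 302.]
[([537.0, 322.0, 114.0], 0.94), ([493.0, 243.0, 109.0], 0.75), ([493.0, 322.0, 110.0], 0.69)]
[([587.0, 304.0, 93.0], 0.65)] [([582.0, 305.0, 98.0], 0.89)] [([535.0, 434.0, 73.0], 0.92)] [([540.0, 437.0, 75.0], 0.68)]
[([496.0, 324.0, 107.0], 0.59), ([538.0, 328.0, 114.0], 0.58)] [([502.0, 241.0, 107.0], 0.73), ([493.0, 325.0, 109.0], 0.62)]
```

View pics/w5.png

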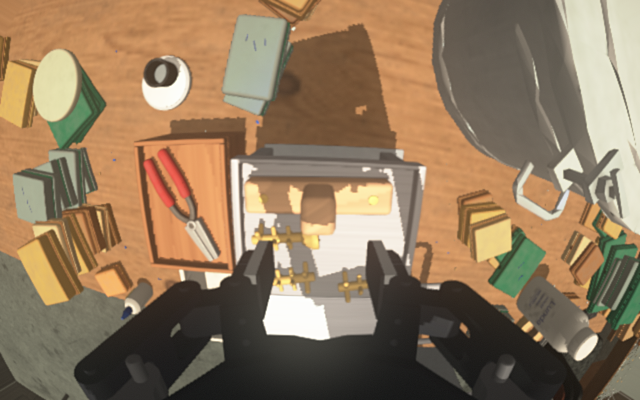

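>>> play_rows(increments=[[0.1,[2,-1,30],0],[0.1,[0,0,30],0],[0.1,[0,0,17],0],[0.1,[0,0,9],0],[0.1,[0,0,0],0],[-1,[0,0,0],0],[-1,[0,0,0],0],[-1,[0,0,0],0],[-1,[0,0,0],0],[-1,[0,0,0],0],[-1,[0,0,0],0]], force=90)

```text
time: 13.77
tool_pos: [584.0, 305.9, 136.6]
tcp_rot: [-180.0, -0.2, 9.0]
ft_force: [0.0, 0.6, 5.9]
finger_gap: 22.9
grip_force: 89.7
```

Run:
```python
from h import *
st()
s=snapshot("scene");t=snapshot("top");w_=snapshot("wrist")
for p in (s,t,w_): print(pp("scraper",p),pp("plate_mid",p),pp("stand",p),pp("tree_1",p,4))
```

```text
13.7667 [584.  305.9 136.6] [-180.    -0.2    9. ] [0.  0.6 5.9] 22.896462236315287 89.73689675331116
[([580.0, 305.0, 98.0], 0.67)] [([546.0, 288.0, 100.0], 0.64)] [([439.0, -84.0, -2.0], 0.61)] [([493.0, 323.0, 109.0], 0.71), ([499.0, 242.0, 109.0], 0.59), ([537.0, 323.0, 108.0], 0.55)]
[([588.0, 306.0, 93.0], 0.58)] [([545.0, 291.0, 98.0], 0.96)] [([485.0, 280.0, -2.0], 0.91)] [([541.0, 329.0, 111.0], 0.64), ([493.0, 324.0, 108.0], 0.56), ([499.0, 242.0, 111.0], 0.54)]
[([579.0, 303.0, 99.0], 0.6)] [] [] [([494.0, 323.0, 107.0], 0.76)]
```

>>> play_rows(increments=[[-1,[0,0,-2],0],[-1,[-3,4,0],0],[-1,[-4,3,0],0],[-1,[-6,0,0],0],[-1,[-6,0,0],0],[-1,[-6,0,0],0],[-1,[-6,0,0],0],[-1,[-6,0,0],0],[-1,[-6,0,0],0],[-1,[-6,0,0],0],[-1,[-6,0,0],0],[-1,[0,0,0],0]])

```text
time: 15.52
tool_pos: [528.5, 289.8, 136.7]
tcp_rot: [180.0, 0.0, 9.1]
ft_force: [-2.2, -1.4, 5.5]
finger_gap: 23.0
grip_force: 89.9
```

Run:
```python
from h import *
st()
s=snapshot("scene");t=snapshot("top")
for p in (s,t): print(pp("scraper",p),pp("tree_1",p,4))
cv2.imwrite("pics/c6.png",cv2.resize(np.hstack([s["color"][120:280,200:380],t["color"][140:260,210:350].repeat(2,0).repeat(2,1)[:160]])[:,:,::-1],None,fx=1.7,fy=1.7))
```

```text
15.5167 [528.5 289.8 136.7] [180.    0.    9.1] [-2.2 -1.4  5.5] 22.97521757733303 89.86003518104553
[([527.0, 291.0, 99.0], 0.71)] [([476.0, 320.0, 108.0], 0.71), ([500.0, 241.0, 107.0], 0.65), ([493.0, 317.0, 107.0], 0.45), ([525.0, 294.0, 95.0], 0.29)]
[([534.0, 289.0, 94.0], 0.66)] [([411.0, 364.0, 66.0], 0.6), ([499.0, 321.0, 113.0], 0.56), ([478.0, 322.0, 108.0], 0.54)]
```

View pics/c6.png

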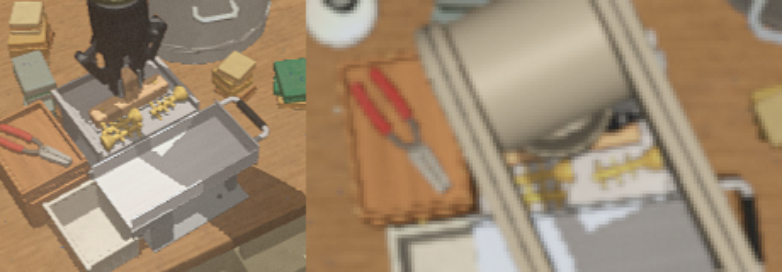

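>>> play_rows(increments=[[-1,[-4,0,0],0],[-1,[-5,0,0],0],[-1,[-5,0,0],0],[-1,[-5,0,0],0],[-1,[-5,0,0],0],[-1,[-5,0,0],0],[-1,[-5,0,0],0],[-1,[-5,0,0],0],[-1,[-5,0,0],0],[-1,[-4,0,0],0],[-1,[0,0,0],0],[-1,[0,0,0],0]])

```text
time: 16.82
tool_pos: [481.2, 282.2, 136.6]
tcp_rot: [180.0, 0.1, 9.1]
ft_force: [-0.7, -0.8, 9.1]
finger_gap: 22.8
grip_force: 90.3
```

Run:
```python
from h import *
st()
s=snapshot("scene");t=snapshot("top")
for p in (s,t): print(pp("scraper",p),pp("tree_1",p,4),pp("plate_mid",p))
cv2.imwrite("pics/c7.png",cv2.resize(np.hstack([s["color"][120:280,200:380],t["color"][140:260,210:350].repeat(2,0).repeat(2,1)[40:200]])[:,:,::-1],None,fx=1.7,fy=1.7))
```

```text
16.8167 [481.2 282.2 136.6] [1.8e+02 1.0e-01 9.1e+00] [-0.7 -0.8  9.1] 22.834061351216207 90.33427476882935
[([479.0, 287.0, 99.0], 0.62)] [([448.0, 206.0, 80.0], 0.55), ([439.0, 346.0, 76.0], 0.51)] [([541.0, 288.0, 99.0], 0.84)]
[([438.0, -82.0, -1.0], 0.54)] [([440.0, 346.0, 73.0], 0.59), ([448.0, 206.0, 80.0], 0.46), ([450.0, 308.0, 91.0], 0.44)] [([442.0, 343.0, 76.0], 0.24)]
```

View pics/c7.png

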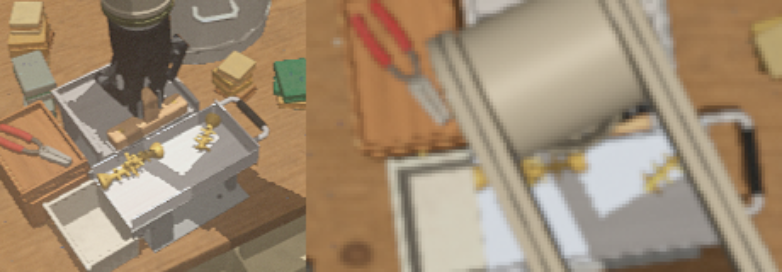

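>>> play_rows(increments=[[-1,[8,0,0],0],[-1,[15,0,0],0],[-1,[20,0,0],0],[-1,[20,0,0],0],[-1,[20,0,0],0],[-1,[12,0,0],0],[-1,[7,0,0],0],[-1,[0,0,0],0],[-1,[0,0,0],0]])

```text
time: 17.97
tool_pos: [582.3, 298.5, 136.7]
tcp_rot: [-180.0, 0.1, 9.0]
ft_force: [0.7, -0.2, 8.4]
finger_gap: 22.9
grip_force: 90.9
```

Run:
```python
from h import *
st()
s=snapshot("scene");t=snapshot("top")
for p in (s,t): print(pp("scraper",p),pp("tree_1",p,4),pp("plate_mid",p),pp("tray_floor",p))
save(s,"x.png")
cv2.imwrite("pics/c8.png",cv2.resize(np.hstack([s["color"][120:280,200:380],t["color"][140:260,210:350].repeat(2,0).repeat(2,1)[40:200]])[:,:,::-1],None,fx=1.7,fy=1.7))
```

```text
17.9667 [582.3 298.5 136.7] [-1.8e+02  1.0e-01  9.0e+00] [ 0.7 -0.2  8.4] 22.90172266453417 90.90595364570618
[([360.0, 542.0, -3.0], 0.69)] [([449.0, 202.0, 80.0], 0.68), ([437.0, 348.0, 77.0], 0.64), ([446.0, 307.0, 83.0], 0.58)] [([544.0, 288.0, 100.0], 0.64)] [([416.0, 271.0, 62.0], 0.7)]
[([586.0, 299.0, 96.0], 0.52)] [([454.0, 133.0, 80.0], 0.72), ([444.0, 346.0, 78.0], 0.47), ([448.0, 311.0, 85.0], 0.36), ([586.0, 297.0, 93.0], 0.3)] [([541.0, 290.0, 100.0], 0.66)] [([419.0, 268.0, 64.0], 0.75)]
```

View pics/c8.png

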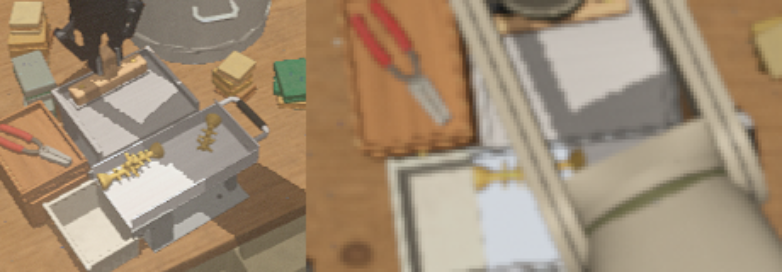

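All three trees are in the tray, and the plate is clear. Release the scraper and rise.

>>> play_rows(increments=[[-0.4,[0,0,0],0],[-0.2,[0,0,0],0],[0.1,[0,0,0],0],[0.1,[0,0,0],0],[0.1,[0,0,-10],0],[0.1,[0,0,-25],0],[0.1,[0,0,-35],0],[0.1,[0,0,-25],0],[0.1,[0,0,0],0]])

```text
time: 19.22
tool_pos: [585.6, 299.6, 240.0]
tcp_rot: [-179.8, -0.6, 9.0]
ft_force: [0.4, -0.5, 0.5]
finger_gap: 46.7
grip_force: 0.0
```

Run:
```python
from h import *
st()
s=snapshot("scene");t=snapshot("top"); w_=snapshot("wrist")
for p in (s,t,w_): print(pp("scraper",p),pp("tree_1",p,4),pp("tray_handle",p))
go(447,132,231,9)
```

```text
19.2167 [585.6 299.6 240. ] [-179.8   -0.6    9. ] [ 0.4 -0.5  0.5] 46.71708463647473 0.0
[([578.0, 301.0, 98.0], 0.55)] [([441.0, 347.0, 80.0], 0.7), ([445.0, 307.0, 84.0], 0.56), ([443.0, 206.0, 76.0], 0.54)] [([359.0, 545.0, -1.0], 0.75)]
[([585.0, 298.0, 94.0], 0.6)] [([421.0, 266.0, 63.0], 0.73), ([449.0, 310.0, 90.0], 0.59), ([443.0, 347.0, 77.0], 0.37)] [([354.0, 542.0, -1.0], 0.49)]
[([578.0, 298.0, 98.0], 0.77)] [([448.0, 303.0, 86.0], 0.95), ([440.0, 204.0, 79.0], 0.59)] []
shift [-1.601e+02  1.429e+02 -1.000e-01] turn 0.001
```

>>> play_rows(increments=[[-0.3,[-26.5,24,0],0],[-0.3,[-26.5,24,0],0],[-0.3,[-26.5,24,0],0],[-0.3,[-26.5,24,0],0],[-0.3,[-26.5,24,0],0],[-0.3,[-26.5,24,30],0],[-0.3,[0,0,30],0],[-0.3,[0,0,0],0]])

```text
time: 20.48
tool_pos: [447.0, 132.5, 169.2]
tcp_rot: [180.0, 0.4, 8.9]
ft_force: [0.1, -0.4, -1.9]
finger_gap: 29.7
grip_force: 0.0
```

Run:
```python
from h import *
st()
w_=snapshot("wrist"); w_["wr"]=1; save(w_,"w9.png"); s=snapshot("scene");t=snapshot("top")
for p in (w_,s,t): print(pp("tray_handle",p),pp("tray_hinge",p),pp("tree_1",p,4),pp("scraper",p),pp("scrap_tub",p))
axis(w_,"scrap_tub",59)
```

```text
20.4833 [447.  132.5 169.2] [180.    0.4   8.9] [ 0.1 -0.4 -1.9] 29.677237645606255 0.0
[([449.0, 134.0, 82.0], 0.66)] [([408.0, 363.0, 67.0], 0.78)] [([440.0, 200.0, 79.0], 0.91), ([440.0, 343.0, 81.0], 0.88), ([448.0, 303.0, 90.0], 0.72)] [([576.0, 296.0, 98.0], 0.96)] [([437.0, -80.0, -1.0], 0.37)]
[([445.0, 133.0, 80.0], 0.57)] [([404.0, 363.0, 64.0], 0.78)] [([442.0, 307.0, 84.0], 0.59), ([440.0, 348.0, 80.0], 0.52), ([447.0, 209.0, 79.0], 0.51), ([446.0, 132.0, 78.0], 0.51)] [([580.0, 300.0, 98.0], 0.9)] [([403.0, 409.0, 0.0], 0.64)]
[([453.0, 134.0, 79.0], 0.56)] [([414.0, 365.0, 65.0], 0.67)] [([448.0, 204.0, 79.0], 0.61), ([440.0, 346.0, 76.0], 0.48), ([446.0, 310.0, 90.0], 0.46), ([433.0, -79.0, 1.0], 0.32)] [([584.0, 301.0, 91.0], 0.74)] [([406.0, 407.0, -4.0], 0.72)]
scrap_tub rect [402. 413.] [123.  69.] 8.6 axis deg 18.6 mean [396. 414.]
```

View pics/w9.png

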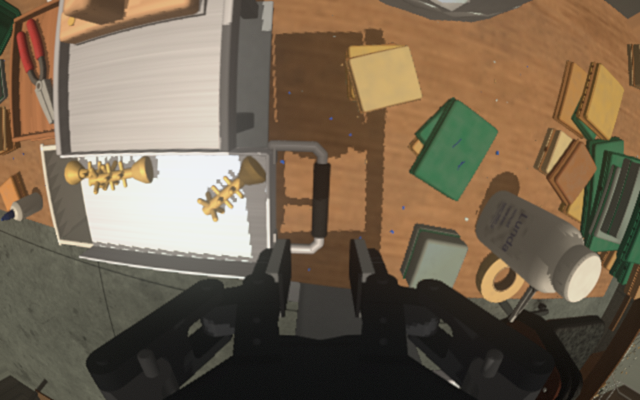

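>>> play_rows(increments=[[-0.3,[1,-1,35],0],[-0.3,[0,0,35],0],[-0.3,[0,0,21],0],[-0.3,[0,0,10],0],[-0.3,[0,0,0],0],[-1,[0,0,0],0],[-1,[0,0,0],0],[-1,[0,0,0],0],[-1,[0,0,0],0],[-1,[0,0,0],0]], force=35)

```text
time: 22.27
tool_pos: [452.3, 132.9, 74.9]
tcp_rot: [179.8, -0.0, 9.0]
ft_force: [-1.9, -13.6, -2.5]
finger_gap: 10.9
grip_force: 35.7
```

>>> play_rows(increments=[[-1,[0,-1,-11.7],0],[-1,[0,-1.6,-11.7],0],[-1,[0,-2.2,-11.6],0],[-1,[0,-2.8,-11.5],0],[-1,[0,0,0],0]])

```text
time: 22.68
tool_pos: [451.4, 140.7, 123.9]
tcp_rot: [179.8, -0.1, 9.0]
ft_force: [-4.1, -14.9, 1.0]
finger_gap: 11.4
grip_force: 35.2
```

Run:
```python
from h import *
st()
s=snapshot("scene")
print(pp("tray_handle",s),pp("tray_floor",s),pp("tree_1",s,4))
```

```text
22.6833 [451.4 140.7 123.9] [ 1.798e+02 -1.000e-01  9.000e+00] [ -4.1 -14.9   1. ] 11.366522902188386 35.17683684825897
[([446.0, 141.0, 131.0], 0.64)] [([416.0, 269.0, 84.0], 0.9)] [([441.0, 351.0, 83.0], 0.7), ([443.0, 211.0, 112.0], 0.64), ([445.0, 312.0, 96.0], 0.45)]
```

>>> play_rows(increments=[[-1,[0,2.8,11.5],0],[-1,[0,2.2,11.6],0],[-1,[0,1.6,11],0],[-1,[0,1,7],0],[-1,[0,0,4],0],[-1,[0,0,3],0],[-1,[0,0,0],0],[-0.3,[0,0,0],0],[-0.3,[0,0,0],0],[-0.3,[0,2,8],0],[-0.3,[0,0,3],0],[-0.3,[0,0,0],0]])

```text
time: 23.88
tool_pos: [451.9, 133.3, 60.4]
tcp_rot: [-180.0, 0.0, 9.0]
ft_force: [1.1, -1.2, 0.2]
finger_gap: 30.1
grip_force: 0.5
```

>>> play_rows(increments=[[-1,[0,0,0],0],[-1,[0,0,0],0],[-1,[0,0,0],0],[-1,[0,0,0],0],[-1,[0,0,0],0]])

```text
time: 24.3
tool_pos: [452.0, 132.6, 60.9]
tcp_rot: [179.9, 0.0, 9.0]
ft_force: [1.5, -5.5, 0.6]
finger_gap: 11.9
grip_force: 34.0
```

Run:
```python
from h import *
st()
s=snapshot("scene")
print(pp("tray_handle",s),pp("tray_floor",s),pp("tree_1",s,4))
```

```text
24.3 [452.  132.6  60.9] [179.9   0.    9. ] [ 1.5 -5.5  0.6] 11.878750633876383 33.961374163627625
[] [([416.0, 266.0, 63.0], 0.61)] [([441.0, 348.0, 76.0], 0.65), ([446.0, 206.0, 79.0], 0.64), ([446.0, 305.0, 81.0], 0.53), ([578.0, 300.0, 97.0], 0.28)]
```

>>> play_rows(increments=[[-1,[0,-1,-11.7],0],[-1,[0,-1.6,-11.7],0],[-1,[0,-2.2,-11.6],0],[-1,[0,-2.8,-11.5],0],[-1,[0,-3.4,-11.3],0],[-1,[0,-3.9,-11.1],0],[-1,[0,-2.2,-5.5],0],[-1,[0,-2.3,-5.4],0],[-1,[0,-2.5,-5.4],0],[-1,[0,-2.5,-5.3],0],[-1,[0,-2.7,-5.2],0],[-1,[0,-2.8,-5.2],0]])

```text
time: 25.5
tool_pos: [448.7, 161.0, 162.8]
tcp_rot: [179.8, -0.1, 9.0]
ft_force: [5.2, -10.9, 1.7]
finger_gap: 12.0
grip_force: 34.1
```

Run:
```python
from h import *
st()
s=snapshot("scene")
print(pp("tray_handle",s),pp("tray_floor",s),pp("tree_1",s,4))
```

```text
25.5 [448.7 161.  162.8] [ 1.798e+02 -1.000e-01  9.000e+00] [  5.2 -10.9   1.7] 11.979665259417164 34.05290812253952
[([445.0, 161.0, 180.0], 0.9)] [([419.0, 279.0, 103.0], 0.63)] [([443.0, 229.0, 144.0], 0.64), ([443.0, 354.0, 88.0], 0.64), ([445.0, 318.0, 109.0], 0.63)]
```

>>> play_rows(increments=[[-1,[0,-3,-5.1],0],[-1,[0,-3.1,-5],0],[-1,[0,-3.2,-4.9],0],[-1,[0,-3.3,-4.9],0],[-1,[0,-3.5,-4.8],0],[-1,[0,-3.6,-4.7],0],[-1,[0,-3.7,-4.6],0],[-1,[0,-3.8,-4.5],0],[-1,[0,-3.9,-4.4],0],[-1,[0,-4,-4.3],0],[-1,[0,-4.2,-4.2],0],[-1,[0,-4.3,-4.1],0]])

```text
time: 26.7
tool_pos: [443.6, 203.7, 220.5]
tcp_rot: [179.7, -0.4, 8.9]
ft_force: [7.5, -14.2, 10.7]
finger_gap: 12.0
grip_force: 35.0
```

>>> play_rows(increments=[[-1,[0,0,0],0],[-1,[0,0,0],0],[-1,[0,0,0],0],[-1,[0,0,0],0],[-1,[0,0,0],0],[-1,[0,0,0],0]])

```text
time: 27.2
tool_pos: [443.6, 203.7, 220.4]
tcp_rot: [179.8, -0.4, 8.9]
ft_force: [8.2, -14.8, 12.5]
finger_gap: 12.0
grip_force: 35.1
```

Run:
```python
from h import *
st()
s=snapshot("scene"); save(s,"s10.png")
print(pp("tray_handle",s),pp("tray_floor",s),pp("tree_1",s,4),pp("scrap_tub",s))
t=snapshot("top");print(pp("tree_1",t,4))
cv2.imwrite("pics/c10.png",cv2.resize(s["color"][120:290,200:380,::-1],None,fx=3,fy=3))
```

```text
27.2 [443.6 203.7 220.4] [179.8  -0.4   8.9] [  8.2 -14.8  12.5] 11.977941816036916 35.12074649333954
[([439.0, 203.0, 237.0], 0.98)] [([414.0, 293.0, 128.0], 0.92)] [([422.0, 400.0, 34.0], 0.57), ([439.0, 384.0, 67.0], 0.5), ([422.0, 422.0, 27.0], 0.49)] [([402.0, 407.0, -1.0], 0.77)]
[([442.0, 386.0, 41.0], 0.48), ([424.0, 394.0, 33.0], 0.44), ([427.0, 426.0, 34.0], 0.42)]
```

View pics/c10.png

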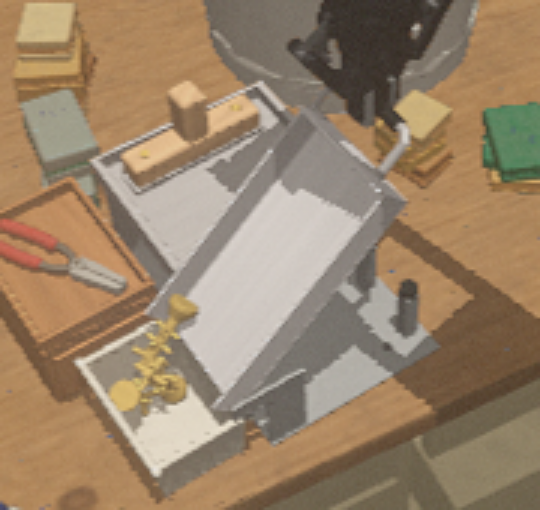

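>>> play_rows(increments=[[-1,[0,-3.5,-4.2],0],[-1,[0,-3.6,-4.1],0],[-1,[0,-3.8,-4],0],[-1,[0,-4,-3.9],0],[-1,[0,-4.5,-3.6],0],[-1,[0,-4.8,-3.4],0],[-1,[0,-4.9,-3.3],0],[-1,[0,-5,-3.2],0],[-1,[0,-5.1,-3],0],[-1,[0,0,0],0],[-1,[0,0,0],0],[-1,[0,0,0],0]])

```text
time: 28.55
tool_pos: [437.3, 244.2, 252.6]
tcp_rot: [179.9, -0.4, 9.0]
ft_force: [10.8, -5.4, 6.4]
finger_gap: 11.6
grip_force: 35.6
```

Run:
```python
from h import *
st()
s=snapshot("scene")
print(pp("tray_handle",s),pp("tray_floor",s),pp("tree_1",s,4),pp("scrap_tub",s))
t=snapshot("top");print(pp("tree_1",t,4))
cv2.imwrite("pics/c11.png",cv2.resize(s["color"][120:290,200:380,::-1],None,fx=3,fy=3))
```

```text
28.55 [437.3 244.2 252.6] [179.9  -0.4   9. ] [10.8 -5.4  6.4] 11.553291360102513 35.57003438472748
[([436.0, 245.0, 271.0], 0.69)] [([412.0, 309.0, 143.0], 0.88)] [([418.0, 387.0, 33.0], 0.7), ([446.0, 389.0, 30.0], 0.54), ([535.0, 435.0, -1.0], 0.54), ([421.0, 421.0, 28.0], 0.52)] [([403.0, 409.0, -3.0], 0.96)]
[([421.0, 388.0, 29.0], 0.62), ([444.0, 390.0, 33.0], 0.59), ([428.0, 424.0, 34.0], 0.39)]
```

View pics/c11.png

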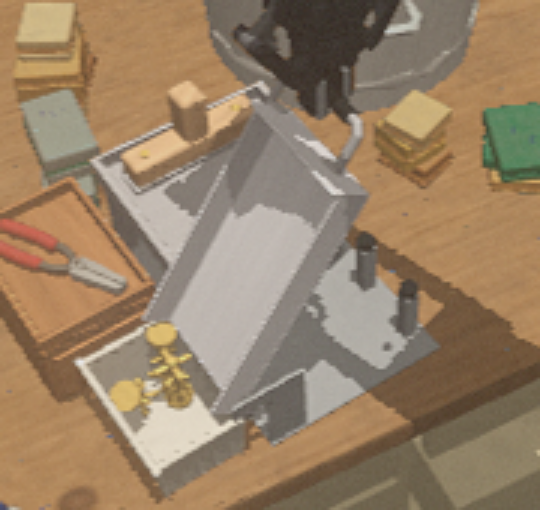

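All three trees are in the tub. Lowering the tray back along the same arc.

>>> play_rows(increments=[[-1,[0,5.1,3],0],[-1,[0,5,3.2],0],[-1,[0,4.9,3.3],0],[-1,[0,4.8,3.4],0],[-1,[0,4.5,3.6],0],[-1,[0,4,3.9],0],[-1,[0,3.8,4],0],[-1,[0,3.6,4.1],0],[-1,[0,3.5,4.2],0],[-1,[0,8.5,8.3],0],[-1,[0,7.9,8.7],0],[-1,[0,7.5,9.1],0]])

```text
time: 29.9
tool_pos: [444.7, 180.1, 192.2]
tcp_rot: [179.8, -0.0, 9.0]
ft_force: [-2.0, -11.3, 7.0]
finger_gap: 11.9
grip_force: 37.1
```

>>> play_rows(increments=[[-1,[0,7.1,9.5],0],[-1,[0,6.5,9.8],0],[-1,[0,6.1,10.1],0],[-1,[0,5.5,10.4],0],[-1,[0,5,10.7],0],[-1,[0,4.5,10.9],0],[-1,[0,3.9,11.1],0],[-1,[0,3.4,11.3],0],[-1,[0,2.8,11.5],0],[-1,[0,2.2,11.6],0],[-1,[0,0,0],0]])

```text
time: 30.82
tool_pos: [449.9, 134.7, 81.6]
tcp_rot: [179.9, 0.2, 9.0]
ft_force: [-1.3, -4.7, -1.0]
finger_gap: 11.7
grip_force: 38.6
```

Run:
```python
from h import *
st()
s=snapshot("scene")
print(pp("tray_handle",s),pp("tray_floor",s),pp("tree_1",s,4))
go(452,132.6,60.9)
```

```text
30.8167 [449.9 134.7  81.6] [179.9   0.2   9. ] [-1.3 -4.7 -1. ] 11.654531025111991 38.58340322971344
[([448.0, 134.0, 102.0], 0.65)] [([419.0, 268.0, 73.0], 0.69)] [([423.0, 390.0, 35.0], 0.71), ([421.0, 421.0, 28.0], 0.55), ([443.0, 390.0, 31.0], 0.45)]
shift [ 1.7  2.6 22.6] turn 0.0
```

>>> play_rows(increments=[[-1,[0,1,7],0],[-1,[0,0.5,6],0],[-1,[0,0.5,4],0],[-1,[0,0,3],0],[-1,[0,0,2],0],[-1,[0,0,2],0],[-1,[0,0,0],0],[-1,[0,0,0],0]])

```text
time: 31.68
tool_pos: [450.2, 132.5, 59.5]
tcp_rot: [179.9, 0.2, 9.0]
ft_force: [-5.4, -9.6, -1.2]
finger_gap: 11.6
grip_force: 39.3
```

Run:
```python
from h import *
st()
s=snapshot("scene");t=snapshot("top")
for p in (s,t):print(pp("tray_handle",p),pp("tray_floor",p),pp("tree_1",p,4))
```

```text
31.6833 [450.2 132.5  59.5] [179.9   0.2   9. ] [-5.4 -9.6 -1.2] 11.637056915247536 39.33936953544617
[([449.0, 134.0, 80.0], 0.76)] [([414.0, 268.0, 62.0], 0.98)] [([406.0, 406.0, -4.0], 0.72), ([423.0, 392.0, 31.0], 0.7), ([423.0, 422.0, 27.0], 0.62), ([445.0, 386.0, 30.0], 0.55)]
[] [([420.0, 267.0, 65.0], 0.9)] [([426.0, 388.0, 33.0], 0.57), ([443.0, 386.0, 33.0], 0.48), ([425.0, 425.0, 32.0], 0.43)]
```

>>> play_rows(increments=[[-1,[0,0,1.5],0],[-0.6,[0,0,0],0],[-0.3,[0,0,0],0],[-0.3,[0,0,0],0],[-0.3,[0,0,0],0],[-0.3,[0,0,-8],0],[-0.3,[0,0,-30],0],[-0.3,[0,0,-40],0],[-0.3,[0,0,-40],0],[-0.3,[0,0,-40],0],[-0.3,[-10,20,0],0],[-0.3,[0,0,0],0]])

```text
time: 33.08
tool_pos: [446.9, 111.8, 221.3]
tcp_rot: [180.0, -0.4, 9.1]
ft_force: [-0.6, 0.7, -0.9]
finger_gap: 30.0
grip_force: 0.0
```

Run:
```python
from h import *
st()
s=snapshot("scene");t=snapshot("top");w_=snapshot("wrist")
for p in (s,t,w_):
    print(pp("tree_1",p,4))
    for n in("tray_handle","tray_floor","scraper","side_cutter","scrap_tub","powder_bottle","glue_bottle","tape_roll"): print(n,pp(n,p))
cv2.imwrite("pics/c12.png",cv2.resize(s["color"][120:290,200:380,::-1],None,fx=3,fy=3))
```

```text
33.0833 [446.9 111.8 221.3] [180.   -0.4   9.1] [-0.6  0.7 -0.9] 29.96645904673631 0.0
[([420.0, 390.0, 33.0], 0.66), ([544.0, 292.0, 98.0], 0.52), ([423.0, 421.0, 31.0], 0.47), ([443.0, 386.0, 32.0], 0.43)]
tray_handle [([449.0, 136.0, 83.0], 0.82)]
tray_floor [([414.0, 268.0, 61.0], 0.73)]
scraper [([577.0, 300.0, 97.0], 0.78)]
side_cutter [([536.0, 433.0, 72.0], 0.93)]
scrap_tub [([406.0, 408.0, -3.0], 0.68)]
powder_bottle [([439.0, -82.0, -2.0], 0.88)]
glue_bottle [([360.0, 542.0, -4.0], 0.7)]
tape_roll [([362.0, -122.0, 0.0], 0.85)]
[([442.0, 387.0, 33.0], 0.61), ([423.0, 390.0, 31.0], 0.61), ([426.0, 426.0, 33.0], 0.48)]
tray_handle [([451.0, 132.0, 82.0], 0.59)]
tray_floor [([418.0, 268.0, 65.0], 0.97)]
scraper [([585.0, 300.0, 94.0], 0.78)]
side_cutter [([540.0, 438.0, 74.0], 0.65)]
scrap_tub [([403.0, 406.0, -6.0], 0.91)]
powder_bottle [([435.0, -82.0, 1.0], 0.88)]
glue_bottle [([355.0, 545.0, -4.0], 0.44)]
tape_roll [([364.0, -118.0, -2.0], 0.57)]
[([426.0, 419.0, 32.0], 0.84), ([442.0, 384.0, 30.0], 0.55), ([422.0, 387.0, 32.0], 0.5)]
tray_handle [([448.0, 132.0, 76.0], 0.72)]
tray_floor [([416.0, 268.0, 70.0], 0.9)]
scraper [([576.0, 297.0, 99.0], 0.75)]
side_cutter [([539.0, 431.0, 78.0], 0.93)]
scrap_tub []
powder_bottle [([440.0, -80.0, -2.0], 0.83)]
glue_bottle [([360.0, -120.0, 1.0], 0.57)]
tape_roll [([362.0, -117.0, -0.0], 0.74)]
```

View pics/c12.png

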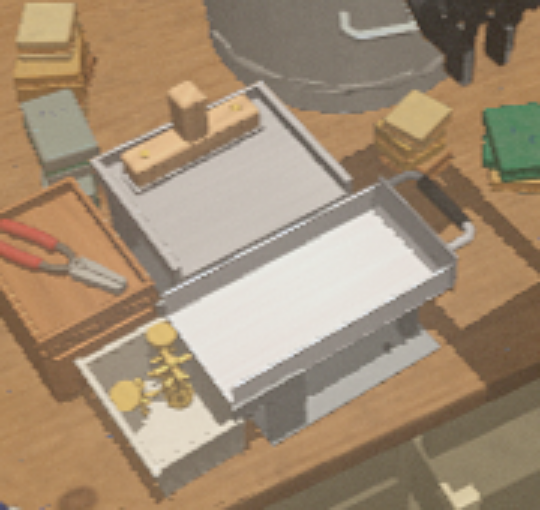

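The tray is flat, three trees are in the tub, the scraper is upright at the back and the cutter is in its tray. Handing in.

```bash
python3 -c "
from bench import *
print(hand_in())"
```

```text
the job is handed in; nothing more can be done
None
```

The job is handed in; no verdict was returned. The last pictures showed all three trees in the tub, the tray flat, the cutter in the wooden tray, the scraper upright at the back of the plate and the bystanders unmoved.

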